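# Rock the stopper out of the lens-parts jar

## Task

Open the glass jar with the red dot on its shoulder, the one whose stopper has the pale wooden grip. Take hold of the grip and, with the plug still in the neck and easing it up a few millimetres, rock it over towards the red dot and then as far over to the opposite side, about 12 degrees each way, until it unseats; then lift it out, stand it upright inside the shallow blue tray and let go. Leave the jar with the black stopper closed.

Things in the scene. Friction and masses are not known exactly. Their poses are not given: they have to be found in the camera images.
- jar: Glass jar to open, fixed down: 88 mm across, neck 48 mm (bore 41 mm, upright walls), rim 90 mm up. Origin at the centre of its underside, z up. Red dot, 18 mm across, on the shoulder at its +y side. A sprung seal in the neck, 7 mm below the rim on the +y and -y sides, pinches the plug (about 5 N a side, so roughly 5 to 15 N to start it upward); it lets go once the plug is 12 mm up.
- stopper_grip (a point): Centre of its stopper's grip, a pale wood tab 14 mm thick (y: pinch across this), 30 wide (x), 44 tall; axes as the jar's at the start. Below: flange 46 mm across, 5 thick, resting on the rim, its underside 27 mm below this point; cork plug 26 mm long, 37 to 30 mm across, its flat foot 53 mm below this point. 60 g. Raised 6 to 8 mm it can lean 12 degrees about the mouth's centre.
- tray: Shallow square blue tray fixed to the top, 130 mm by 130 mm outside, 12 mm high, walls and floor 5 mm thick; origin at the centre of its underside. Stand the stopper on its foot in it, near the middle.
- stopper2_grip (a point): Centre of the grip of the other jar's stopper: same shapes and sizes, but the stopper's grip is black, and its jar bears no dot. It stays closed.
Mind the look-alikes: they are no part of the job. There is more than one size of the part that bears stopper_grip; the job needs the largest.

How it is judged (in metres and radians):
On the way, in this order (a step that is already met when the one before it is completed fails the run):
1. the stopper leans at least 7 degrees towards the red dot with its plug still in the neck (raised less than 18 mm) (angle between stopper_grip's own y axis and vertical above 1.693 rad and z of stopper_grip in the frame of jar below 0.135 m and horizontal distance between stopper_grip and jar below 0.02 m), for 0.05 s.
2. it then leans at least 7 degrees to the opposite side with its plug still in the neck (raised less than 18 mm) (angle between stopper_grip's own y axis and vertical below 1.449 rad and z of stopper_grip in the frame of jar below 0.135 m and horizontal distance between stopper_grip and jar below 0.02 m), for 0.05 s.
3. the stopper is lifted clear of the neck (z of stopper_grip in the frame of jar above 0.146 m), for 0.05 s.
At the end, for the whole second after the job is handed in: The wooden-gripped stopper stands upright (within 10 degrees) on the floor of the blue tray, its axis within 50 mm of the tray's centre along both of the tray's sides, released; the black stopper is still seated in its jar (within 10 mm of where it was) (x of stopper_grip in the frame of tray between -0.05 and 0.05 m and y of stopper_grip in the frame of tray between -0.05 and 0.05 m and height (world z) of stopper_grip between 0.05 and 0.066 m and angle between stopper_grip's own z axis and vertical below 0.175 rad and distance of stopper2_grip from where it was at the start of the episode below 0.01 m); the robot touches nothing.
It fails at once if the black stopper is moved by more than 10 mm (distance of stopper2_grip from where it was at the start of the episode above 0.01 m).
It also fails if it takes over 40 s, if anything falls off the work surface, if the arm or the gripper's body presses on something with over 40 N, if the wrist force passes 120 N, or if a joint passes its speed limit or range.

## Robot

A 7-joint arm with a two-finger parallel gripper is mounted at the origin on the work surface. World frame = base frame: x ahead of the robot, y to its left, z up, the work surface at z = 0. Lengths are in mm, angles in rad, forces in N, time in s.
With the tool pointing down it reaches from about 425 to 825 mm from the base axis. Payload 3.6 kg.
Tool frame: the origin (TCP) lies between the finger pads; the fingertips stand 22 mm ahead of it and the grasp point (between the pads) lies 3 mm ahead of it; z points along the fingers, y is the line along which they close (so a half turn about z gives the same grasp; the last joint's range is limited). The gripper opens to 93 mm and grips with 3 to 60 N. Pads are 15 mm wide; open, the fingers measure 128 mm over their backs; the gripper's body (75 mm by 188 mm) begins 65 mm behind the grasp point.
Start: joints at [-1.151, 0.615, -0.013, 1.423, 0.008, 1.103, -0.04], TCP at [280.23, 586.457, 208.44] pointing down, gripper open.
Joint ranges: [-3.12, 3.12], [-0.3, 2.06], [-1.34, 1.32], [0.26, 2.42], [-1.36, 4.5], [0.01, 1.98], [-2.84, 2.84]. Speed limits (rad/s): [2.79, 2.79, 3.14, 3.14, 3.14, 3.14, 3.14].

## Interface

Orientations are given as a unit quaternion [x, y, z, w].
In Python, from plant import * gives the robot as it stands.
- The arm moves only by the shell command python3 -m jog 'ROWS' [FORCE]. ROWS is JSON, a list of rows, each an object of numbers: "dx", "dy", "dz": the shift along the tool's x, y, z as a fraction of full scale; "yaw": the turn about the tool's z as a fraction of full scale; "grip": the gripper command: -1 is fully open, 1 is shut, values between are in proportion. A call has 1 to 8 rows; each row is the pose to reach, as a shift and turn from the pose commanded when the call began, along the tool's axes at that moment, turning the shorter way round; what a row does not reach only later rows make up. Full scale, the value 1, is 200 mm for a shift and pi rad for a turn. A row lasts 1/10 s, in which the tool goes at most 50 mm and 8.59 degrees, less where a joint would pass 70% of its speed; a pose out of reach is approached as far as the arm can. A call with a number of a shift or a turn outside -1 to 1 is refused whole. A call with a gripper value outside its range is refused whole. The fingers move at their own pace and stop on an object; FORCE is the grip in N (left out, the last holds). Time passes only in rows, so rows that repeat a pose let the fingers close. It gives the time, the measured TCP pose, the force, the opening and the grip force at its end, in the units of the state.
- state(): the state, without advancing time (a new reading comes with each control period).
- snapshot(name): name is "scene" or "side" or "wrist"; returns the picture (420x560x3 uint8, blue, green, red); there is no depth.
- get_calibration(name): a dict with "fx", "fy", "cx", "cy" (pixels), "k1" (the pictures are not rectified: a ray, as slopes to the right and down, at radius r is drawn at 1 + k1 r^2 times it, then the intrinsics apply), "R" (3x3) and "t" (3): a world point X has camera coordinates R X + t. Camera axes: x right, y down, z forward; pixel columns grow to the right and rows downward; lengths in mm; the calibration is good to about 2 mm. A picture is of the moment at which its call begins: read the wrist's pose just before it. get_calibration takes no time and is no camera call; for the wrist camera it gives the pose at the moment of the call.
- close_job(): hands the job in; it is judged then, once.
The state is a dict: "time_s": time; "joints": joint angles; "qd": joint speeds; "tau": joint torques, N m; "position": TCP position; "tcp_rot": TCP orientation; "ft_force": force on the tool from outside, world axes, zero at the start; "wrist_torque": the same for the moment, N m; "gripper_width": finger opening in mm; "gripper_force": force on a finger pad.
Only numpy, scipy, OpenCV 4.12 (cv2) and the standard library are available. Lean on these libraries where they do the work, as an engineer would, in place of code of your own. Each camera call takes 0.05 s, during which the arm holds its last target. There are 200 camera calls.

## Working session

There is one attempt and no reset: what is moved stays moved. The work goes in short steps, Python scripts to look and compute and a shell command to move; the robot and the scene stay as the last step left them, time stands still between calls to the robot, and variables do not carry over. Pictures are saved under pics/ and viewed, at most 10 in all, crops included, and the job is handed in when it is done.

```bash
ls; mkdir -p pics; python3 - <<'E'
from plant import *
import cv2
a=snapshot("scene");b=snapshot("side")
cv2.imwrite("pics/a.png",a);cv2.imwrite("pics/b.png",b)
for n in("scene","side","wrist"):print(n,get_calibration(n))
print(state())
E
```

```text
pics
scene {'fx': 497.34719674505953, 'fy': 497.34719674505953, 'cx': 285.0814315368781, 'cy': 208.57291051737616, 'k1': -0.1503326659271484, 'R': array([[-0.75164884,  0.65953775,  0.00582818],
       [ 0.49063767,  0.56502197, -0.66334369],
       [-0.44079326, -0.49574199, -0.74829218]]), 't': array([ 354.27917843, -157.45840842, 1252.94589793])}
side {'fx': 430.0749264515575, 'fy': 430.0749264515575, 'cx': 274.60627705443886, 'cy': 210.9008893374589, 'k1': -0.09489895943030704, 'R': array([[ 0.83864617, -0.54467411,  0.00164871],
       [-0.39156539, -0.60500002, -0.69329036],
       [ 0.37861478,  0.58077972, -0.72065648]]), 't': array([-392.97358093,  262.4511264 ,  597.93461774])}
wrist {'fx': 363.0916813307231, 'fy': 363.0916813307231, 'cx': 280.8320064747034, 'cy': 212.19294012969894, 'k1': 0.02683310919802834, 'R': array([[ 0.43137432,  0.90216822, -0.00294937],
       [ 0.87564253, -0.41789953,  0.24209533],
       [ 0.21717817, -0.1070163 , -0.97024799]]), 't': array([-647.5059974 ,  -28.70307275,  391.30339651])}
{'time_s': 0.1, 'joints': array([-1.15151954,  0.61582988, -0.01261061,  1.42472266,  0.00806711,
        1.10338983, -0.04037944]), 'qd': array([ 0.00038936, -0.00263247, -0.00082477, -0.00281712,  0.00075788,
       -0.00138227, -0.00067659]), 'tau': array([ 9.27860092e-04, -4.60040617e+01,  2.09658570e-01, -1.66245210e+01,
       -6.13046600e-02,  1.69572799e-02,  9.85388078e-05]), 'position': array([279.9231692 , 585.8299487 , 207.39755411]), 'tcp_rot': array([ 2.21015036e-01,  9.75269722e-01, -1.12205638e-03, -2.53205114e-04]), 'ft_force': array([ 0.63192769, -0.97689105, -0.10902373]), 'wrist_torque': array([-0.05545135,  0.00734811, -0.04545486]), 'gripper_force': 0.0, 'gripper_width': 93.06490485953134}
```

View pics/a.png

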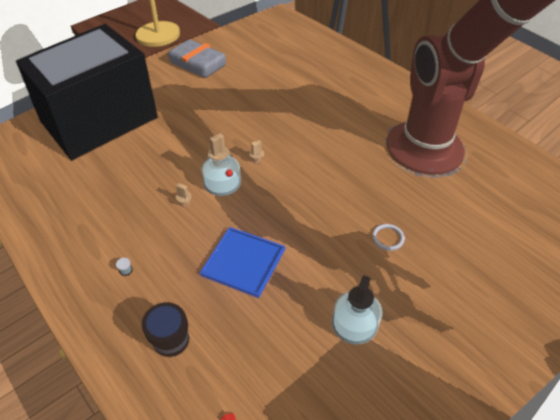

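View pics/b.png

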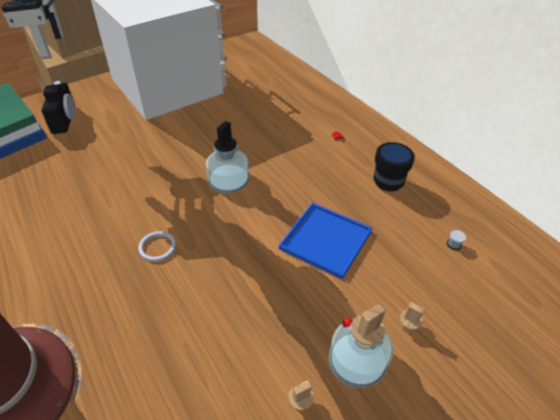

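The scene view shows the dotted jar at about (221,172), its wooden grip at (218,147), the red dot at (229,173), the tray centre at (243,261) and the black stopper at (362,295). In the side view the grip is at (370,322), the dot at (347,322) and the tray centre at (327,239). Next I'll zoom in on the jar and triangulate.

```bash
cat > h.py <<'E'
from plant import *
import numpy as np, cv2
from scipy.optimize import least_squares
def proj(c,X):
    p=c["R"]@np.asarray(X,float)+c["t"]; s=p[:2]/p[2]; s=s*(1+c["k1"]*(s@s))
    return np.array([c["fx"]*s[0]+c["cx"],c["fy"]*s[1]+c["cy"]])
def fit(obs,x0,z=None):  # obs: list of (calib,(u,v))
    f=lambda x:np.concatenate([proj(c,x if z is None else [*x,z])-uv for c,uv in obs])
    r=least_squares(f,x0 if z is None else x0[:2]); return r.x,np.abs(r.fun).max()
E
python3 - <<'E'
from h import *
a=cv2.imread("pics/a.png");b=cv2.imread("pics/b.png")
z=lambda i,x,y,k:cv2.resize(i[y:y+500//k,x:x+400//k],None,fx=k,fy=k,interpolation=cv2.INTER_CUBIC)
cv2.imwrite("pics/c.png",np.hstack([z(a,190,125,5)[:500,:400],z(b,325,300,5)]))
S,D=get_calibration("scene"),get_calibration("side")
for n,p,q in [("grip",(218,147),(370,322)),("dot",(229,173),(347,322)),("black",(364,286),(224,133))]: print(n,*fit([(S,p),(D,q)],[500,100,100]))
for n,p,q in [("t1",(234,229),(343,275)),("t2",(284,245),(280,240)),("t3",(259,294),(316,205)),("t4",(201,268),(373,236))]: print(n,*fit([(S,p),(D,q)],[500,100,12]))
E
```

```text
grip [ 464.65750659 -234.27267063  110.09529406] 0.9910992506618754
dot [ 464.60096823 -198.22806017   56.8268632 ] 0.23803804422252028
black [494.3689416  224.21374304 121.66465691] 1.2732559166655903
t1 [ 536.41979724 -102.87380857    6.3688468 ] 3.435375643783061
t2 [486.06034365  11.11617237  18.82824096] 0.6868440673815712
t3 [597.88453204  59.17834156   6.56400212] 3.037461851026819
t4 [644.02499985 -64.62412243   3.24260851] 1.2067347501321706
```

View pics/c.png

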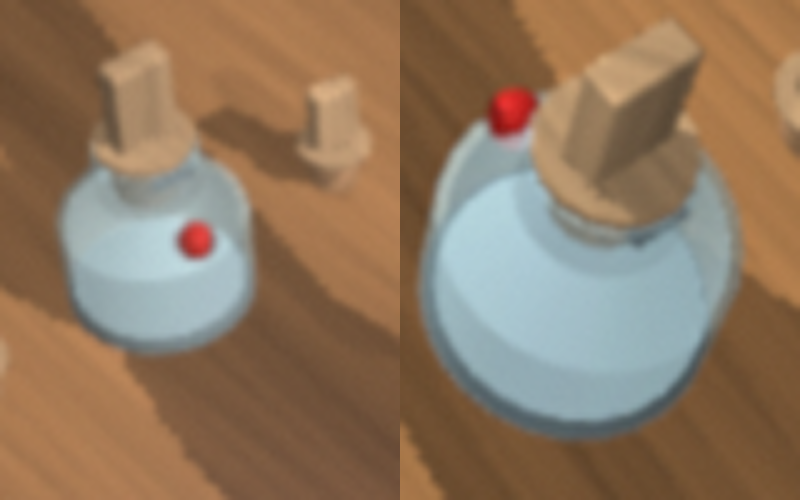

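```bash
python3 - <<'E'
from h import *
S,D=get_calibration("scene"),get_calibration("side")
P=[fit([(D,p)],[465,-234],139)[0] for p in [(362,314),(367.4,320),(385,309.4),(381,305)]]
print(np.round(P,1),np.mean(P,0)); 
d=P[2]-P[1]+P[3]-P[0]; print("x-axis ang",np.degrees(np.arctan2(d[1],d[0])))
P=[fit([(S,p)],[465,-234],139)[0] for p in [(210.4,139),(222,133.5)]]
print("scene top",P)
n=fit([(S,(218,174))],[465,-234],60)[0];print(n)
# tray by rim corners z=12
for c,pts in((S,[(234,229),(284,245),(259,294),(201,268)]),(D,[(343,275),(280,240),(316,205),(373,236)])):
  Q=np.array([fit([(c,p)],[560,-20],12)[0] for p in pts]);print(Q.mean(0),np.round(Q,0).tolist())
E
```

```text
[[ 449.5 -230.2]
 [ 449.6 -240.4]
 [ 478.3 -241.4]
 [ 478.5 -233.7]] [ 463.98053302 -236.41003489]
x-axis ang -4.451398369240254
scene top [array([ 477.64323921, -235.85923171]), array([ 448.14918286, -234.16100134])]
[ 486.30674399 -208.61700219]
[563.89922294 -19.30249267] [[534.0, -94.0], [481.0, 8.0], [595.0, 66.0], [645.0, -57.0]]
[566.52338663 -28.04729613] [[537.0, -108.0], [490.0, 15.0], [599.0, 51.0], [640.0, -71.0]]
```

```bash
python3 -m jog '[{"dx":-0.9,"dy":-0.73,"dz":-0.1,"yaw":0.37,"grip":-1},{"dx":-0.9,"dy":-0.73,"dz":-0.1,"yaw":0.37,"grip":-1},{"dx":-0.9,"dy":-0.73,"dz":-0.1,"yaw":0.37,"grip":-1},{"dx":-0.9,"dy":-0.73,"dz":-0.1,"yaw":0.37,"grip":-1},{"dx":-0.9,"dy":-0.73,"dz":-0.1,"yaw":0.37,"grip":-1},{"dx":-0.9,"dy":-0.73,"dz":-0.1,"yaw":0.37,"grip":-1},{"dx":-0.9,"dy":-0.73,"dz":-0.1,"yaw":0.37,"grip":-1},{"dx":-0.9,"dy":-0.73,"dz":-0.1,"yaw":0.37,"grip":-1}]'
```

```text
time_s: 0.9
position: [379.5, 376.5, 228.2]
tcp_rot: [0.722, 0.692, -0.0, -0.0]
ft_force: [0.1, 0.2, 0.7]
gripper_width: 92.9
gripper_force: 0.0
```

```bash
M='' ; python3 -m jog '[{"dx":-1,"dy":0.45},{"dx":-1,"dy":0.45},{"dx":-1,"dy":0.45},{"dx":-1,"dy":0.45},{"dx":-1,"dy":0.45}]' && python3 -m jog '[{"dx":-1,"dy":0.05},{"dx":-1,"dy":0.05},{"dx":-1,"dy":0.05},{"dx":-1,"dy":0.05}]' && python3 -m jog '[{"dx":-0.8,"dy":0},{"dx":-0.8,"dy":0},{"dx":-0.8,"dy":0},{"dx":-0.8,"dy":0},{"dx":-0.8,"dy":0}]'
python3 - <<'E'
from h import *
s=state();c=get_calibration("wrist");i=snapshot("wrist");cv2.imwrite("pics/d.png",i)
print(s["position"],s["tcp_rot"],s["ft_force"])
for z in(117,139):print(proj(c,[464.5,-235,z]))
np.savez("w1.npz",**c)
E
```

```text
[379.54354018 376.54032936 228.16582992] [ 7.22286237e-01  6.91594060e-01 -4.92529321e-04 -7.48178320e-05] [0.1015522  0.21652983 0.68723433]
[377.09102411 712.00231656]
[382.48667645 745.07817361]$[0]: bad value
```

View pics/d.png

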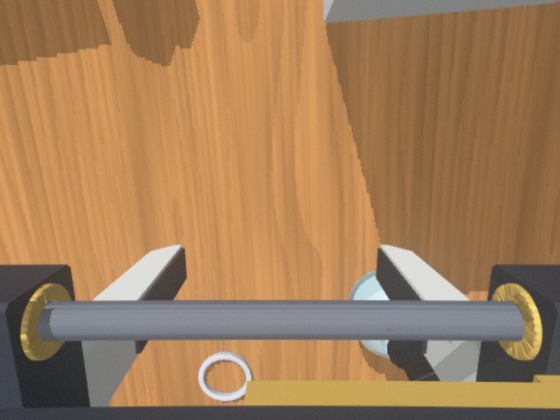

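The wrist view looks ahead toward +y from behind the fingers. The ring is at (225,376), and the black-stoppered jar is at (385,320), partly hidden. The moves were refused because rows need every field.

```bash
python3 -m jog '[{"dx":-1,"dy":0.45,"dz":0,"yaw":0,"grip":-1},{"dx":-1,"dy":0.45,"dz":0,"yaw":0,"grip":-1},{"dx":-1,"dy":0.45,"dz":0,"yaw":0,"grip":-1},{"dx":-1,"dy":0.45,"dz":0,"yaw":0,"grip":-1},{"dx":-1,"dy":0.45,"dz":0,"yaw":0,"grip":-1}]' && python3 -m jog '[{"dx":-1,"dy":0.05,"dz":0,"yaw":0,"grip":-1},{"dx":-1,"dy":0.05,"dz":0,"yaw":0,"grip":-1},{"dx":-1,"dy":0.05,"dz":0,"yaw":0,"grip":-1},{"dx":-1,"dy":0.05,"dz":0,"yaw":0,"grip":-1}]' && python3 -m jog '[{"dx":-1,"dy":0,"dz":0,"yaw":0,"grip":-1},{"dx":-1,"dy":0,"dz":0,"yaw":0,"grip":-1},{"dx":-1,"dy":0,"dz":0,"yaw":0,"grip":-1},{"dx":-1,"dy":0,"dz":0,"yaw":0,"grip":-1}]' && python3 -m jog '[{"dx":-0.45,"dy":0.06,"dz":0,"yaw":0,"grip":-1},{"dx":-0.45,"dy":0.06,"dz":0,"yaw":0,"grip":-1},{"dx":-0.45,"dy":0.06,"dz":0,"yaw":0,"grip":-1},{"dx":-0.45,"dy":0.06,"dz":0,"yaw":0,"grip":-1}]'
python3 - <<'E'
from h import *
s=state();c=get_calibration("wrist");i=snapshot("wrist");cv2.imwrite("pics/e.png",i)
print(s["position"],s["tcp_rot"],s["ft_force"])
for z in(117,139):print(proj(c,[464.5,-235,z]))
np.savez("w1.npz",**c)
E
```

```text
time_s: 1.45
position: [463.7, 167.7, 228.6]
tcp_rot: [0.722, 0.692, -0.001, 0.001]
ft_force: [-0.3, 1.1, 0.2]
gripper_width: 92.9
gripper_force: 0.0
time_s: 1.85
position: [464.3, -27.8, 228.4]
tcp_rot: [0.719, 0.695, -0.0, -0.0]
ft_force: [0.9, 0.1, -0.5]
gripper_width: 93.0
gripper_force: 0.0
time_s: 2.25
position: [456.8, -227.6, 228.3]
tcp_rot: [0.719, 0.695, 0.0, -0.0]
ft_force: [0.9, 0.4, -0.2]
gripper_width: 93.1
gripper_force: 0.0
time_s: 2.65
position: [465.2, -316.7, 227.7]
tcp_rot: [0.72, 0.694, -0.0, -0.001]
ft_force: [-0.1, 0.1, 0.4]
gripper_width: 92.9
gripper_force: 0.0
[ 465.2330305  -316.66564665  227.74117937] [ 7.20401862e-01  6.93556334e-01 -1.33108667e-04 -8.66776434e-04] [-0.07500695  0.08241765  0.37043111]
[276.64711125  99.76279304]
[276.21438832  97.94680828]
```

View pics/e.png

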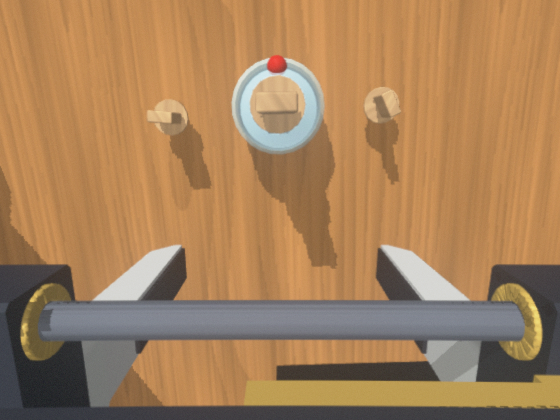

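The tab's top is centred at about (277,102), with its long edges parallel to the image rows, so tool y already runs along the tab's width. The red dot is at (277,64), straight toward +tool x. I'll pinch across the 30 mm width, so that a sideways push can pivot the stopper between the pads.

```bash
python3 -m jog '[{"dx":0.4,"dy":-0.015,"dz":0,"yaw":0,"grip":-1},{"dx":0.4,"dy":-0.015,"dz":0,"yaw":0,"grip":-1},{"dx":0.4,"dy":-0.015,"dz":0.1,"yaw":0,"grip":-1},{"dx":0.4,"dy":-0.015,"dz":0.3,"yaw":0,"grip":-1},{"dx":0.4,"dy":-0.015,"dz":0.5,"yaw":0,"grip":-1},{"dx":0.4,"dy":-0.015,"dz":0.51,"yaw":0,"grip":-1},{"dx":0.4,"dy":-0.015,"dz":0.51,"yaw":0,"grip":-1}]' && python3 -m jog '[{"dx":0,"dy":0,"dz":0,"yaw":0,"grip":1},{"dx":0,"dy":0,"dz":0,"yaw":0,"grip":1},{"dx":0,"dy":0,"dz":0,"yaw":0,"grip":1},{"dx":0,"dy":0,"dz":0,"yaw":0,"grip":1},{"dx":0,"dy":0,"dz":0,"yaw":0,"grip":1},{"dx":0,"dy":0,"dz":0,"yaw":0,"grip":1},{"dx":0,"dy":0,"dz":0,"yaw":0,"grip":1},{"dx":0,"dy":0,"dz":0,"yaw":0,"grip":1}]' 20
```

```text
time_s: 3.4
position: [466.0, -234.7, 126.6]
tcp_rot: [0.719, 0.695, 0.0, -0.001]
ft_force: [-0.2, 0.8, 1.3]
gripper_width: 92.8
gripper_force: 0.0
time_s: 4.2
position: [465.8, -236.3, 126.4]
tcp_rot: [0.72, 0.694, -0.0, -0.0]
ft_force: [0.4, -0.1, -0.2]
gripper_width: 33.6
gripper_force: 0.0
```

Still closing; a few more rows, then ease it up 7 mm.

```bash
python3 -m jog '[{"dx":0,"dy":0,"dz":0,"yaw":0,"grip":1},{"dx":0,"dy":0,"dz":0,"yaw":0,"grip":1},{"dx":0,"dy":0,"dz":0,"yaw":0,"grip":1}]' 20 && python3 -m jog '[{"dx":0,"dy":0,"dz":-0.01,"yaw":0,"grip":1},{"dx":0,"dy":0,"dz":-0.02,"yaw":0,"grip":1},{"dx":0,"dy":0,"dz":-0.03,"yaw":0,"grip":1},{"dx":0,"dy":0,"dz":-0.035,"yaw":0,"grip":1},{"dx":0,"dy":0,"dz":-0.035,"yaw":0,"grip":1}]' 20
python3 - <<'E'
from h import *
s=state();b=snapshot("side");a=snapshot("scene")
z=lambda i,x,y:cv2.resize(i[y:y+100,x:x+80],None,fx=5,fy=5,interpolation=cv2.INTER_CUBIC)
cv2.imwrite("pics/f.png",np.hstack([z(a,190,110),z(b,325,290)]));print(s["position"],s["ft_force"],s["gripper_width"],s["gripper_force"])
E
```

```text
time_s: 4.5
position: [465.8, -236.3, 126.4]
tcp_rot: [0.72, 0.694, -0.0, -0.0]
ft_force: [0.6, -0.0, 0.0]
gripper_width: 29.4
gripper_force: 20.0
time_s: 5.0
position: [465.5, -236.3, 133.8]
tcp_rot: [0.72, 0.694, -0.0, -0.0]
ft_force: [-1.3, 0.0, 0.1]
gripper_width: 29.5
gripper_force: 20.0
[ 465.53035771 -236.31285731  133.82618178] [-1.27222846  0.02248546  0.0707429 ] 29.509106726505063 20.012159049510956
```

View pics/f.png

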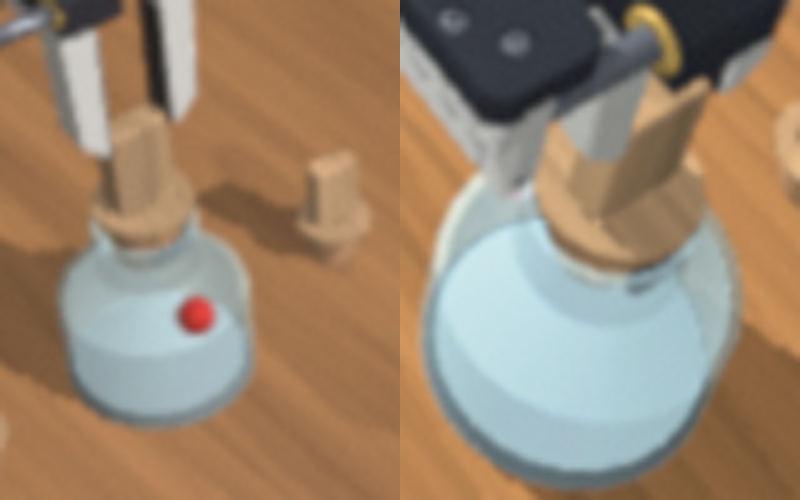

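The stopper is raised about 7 mm and held in the pads; in the side crop the flange underside stands clear of the rim at about (600,262). Now I'll rock it toward the dot.

```bash
python3 -m jog '[{"dx":0.01,"dy":0,"dz":0,"yaw":0,"grip":1},{"dx":0.02,"dy":0,"dz":0,"yaw":0,"grip":1},{"dx":0.03,"dy":0,"dz":0.001,"yaw":0,"grip":1},{"dx":0.037,"dy":0,"dz":0.002,"yaw":0,"grip":1},{"dx":0.042,"dy":0,"dz":0.003,"yaw":0,"grip":1},{"dx":0.042,"dy":0,"dz":0.003,"yaw":0,"grip":1}]' 
python3 - <<'E'
from h import *
s=state();b=snapshot("side");a=snapshot("scene")
z=lambda i,x,y:cv2.resize(i[y:y+100,x:x+80],None,fx=5,fy=5,interpolation=cv2.INTER_CUBIC)
cv2.imwrite("pics/g.png",np.hstack([z(a,190,110),z(b,325,290)]));print(s["position"],s["ft_force"],s["wrist_torque"])
E
```

```text
time_s: 5.7
position: [466.9, -228.4, 133.3]
tcp_rot: [0.72, 0.694, 0.0, 0.001]
ft_force: [-1.2, -2.9, 3.0]
gripper_width: 29.3
gripper_force: 20.0
[ 466.85276351 -228.38668381  133.29551279] [-1.16233549 -2.90484783  2.99687568] [-0.79217151  0.30248967  0.00265889]
```

View pics/g.png

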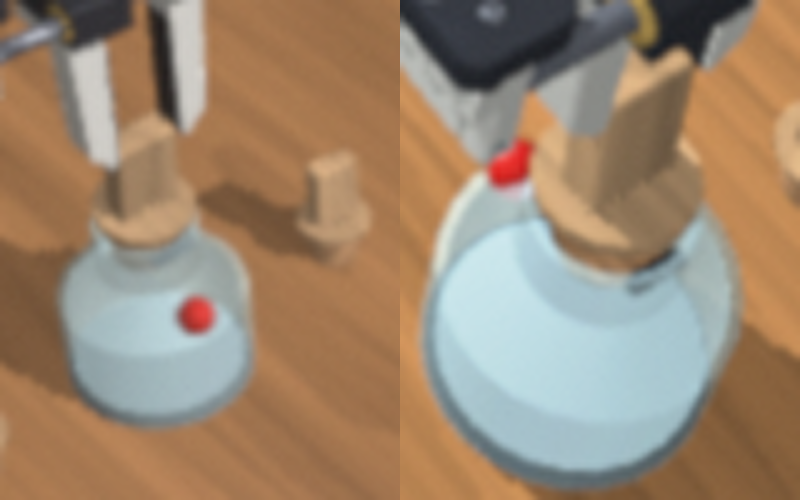

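The tab now leans toward the dot with the flange still over the mouth, and the force is only about 3 N. I'll push a little further for margin.

```bash
python3 -m jog '[{"dx":0.005,"dy":0,"dz":0.001,"yaw":0,"grip":1},{"dx":0.01,"dy":0,"dz":0.001,"yaw":0,"grip":1},{"dx":0.01,"dy":0,"dz":0.001,"yaw":0,"grip":1}]'
python3 - <<'E'
from h import *
s=state();b=snapshot("side");a=snapshot("scene");np.savez("lean1.npz",a=a,b=b);S,D=get_calibration("scene"),get_calibration("side")
print(s["position"],s["ft_force"],s["wrist_torque"])
z=lambda i,x,y:cv2.resize(i[y:y+60,x:x+50],None,fx=8,fy=8,interpolation=cv2.INTER_CUBIC)
def model(i,c,ang,col):
  t=np.radians(ang); q=np.radians(-2.3)
  Rz=np.array([[np.cos(q),-np.sin(q),0],[np.sin(q),np.cos(q),0],[0,0,1]]);Rx=np.array([[1,0,0],[0,np.cos(t),np.sin(t)],[0,-np.sin(t),np.cos(t)]])
  # angle>0 leans to +y, pivot mouth centre; local coords from flange underside
  P=[[x,y,z] for z in(5,49) for x,y in((-15,-7),(15,-7),(15,7),(-15,7))]
  return [proj(c,[465,-236.5,90]+Rz@Rx@(np.array(p)+[0,0,7])) for p in P]
o=[]
for i,c,x,y in((a,S,195,125),(b,D,350,285)):
  im=z(i,x,y)
  for ang,col in((12,(0,255,0)),(6,(255,0,255))):
    for p in model(i,c,ang,col)[4:]: cv2.circle(im,tuple(int(v) for v in ((p-[x,y]+.5)*8)),3,col,-1)
  o.append(im)
cv2.imwrite("pics/h.png",np.hstack(o))
E
```

```text
time_s: 6.1
position: [466.8, -225.7, 132.7]
tcp_rot: [0.72, 0.694, 0.0, 0.0]
ft_force: [0.4, -2.4, 2.7]
gripper_width: 29.1
gripper_force: 20.0
[ 466.77082536 -225.7094612   132.72415426] [ 0.42573964 -2.35043819  2.70647095] [-0.78174729 -0.02626085  0.03894303]
```

View pics/h.png

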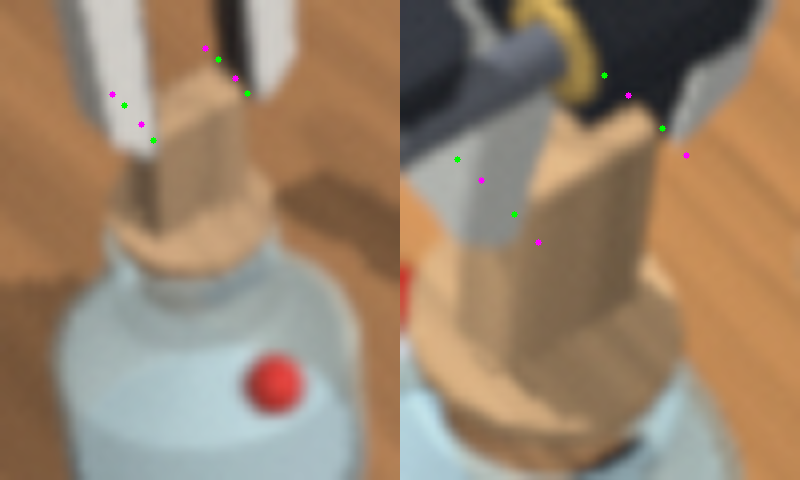

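The tab's upper corners, at about (245,98) in the scene crop and (657,140) in the side crop, line up with the 12 degree green model dots. So the lean is at least 12 degrees. Now the opposite side.

```bash
python3 -m jog '[{"dx":-0.015,"dy":0,"dz":-0.003,"yaw":0,"grip":1},{"dx":-0.03,"dy":0,"dz":-0.004,"yaw":0,"grip":1},{"dx":-0.05,"dy":0,"dz":-0.004,"yaw":0,"grip":1},{"dx":-0.07,"dy":0,"dz":-0.004,"yaw":0,"grip":1},{"dx":-0.085,"dy":0,"dz":-0.003,"yaw":0,"grip":1},{"dx":-0.095,"dy":0,"dz":-0.001,"yaw":0,"grip":1},{"dx":-0.103,"dy":0,"dz":0,"yaw":0,"grip":1},{"dx":-0.103,"dy":0,"dz":0,"yaw":0,"grip":1}]'
python3 - <<'E'
from h import *
s=state();b=snapshot("side");a=snapshot("scene");S,D=get_calibration("scene"),get_calibration("side")
print(s["position"],s["ft_force"],s["wrist_torque"])
z=lambda i,x,y:cv2.resize(i[y:y+60,x:x+50],None,fx=8,fy=8,interpolation=cv2.INTER_CUBIC)
def model(c,ang):
  t=np.radians(ang); q=np.radians(-2.3)
  Rz=np.array([[np.cos(q),-np.sin(q),0],[np.sin(q),np.cos(q),0],[0,0,1]]);Rx=np.array([[1,0,0],[0,np.cos(t),np.sin(t)],[0,-np.sin(t),np.cos(t)]])
  return [proj(c,[465,-236.5,90]+Rz@Rx@np.array([x,y,56])) for x,y in((-15,-7),(15,-7),(15,7),(-15,7))]
o=[]
for i,c,x,y in((a,S,195,125),(b,D,350,285)):
  im=z(i,x,y)
  for ang,col in((-12,(0,255,0)),(-6,(255,0,255))):
    for p in model(c,ang): cv2.circle(im,tuple(int(v) for v in ((p-[x,y]+.5)*8)),3,col,-1)
  o.append(im)
cv2.imwrite("pics/i.png",np.hstack(o))
E
```

```text
time_s: 7.0
position: [464.9, -246.5, 132.5]
tcp_rot: [0.72, 0.694, -0.0, -0.0]
ft_force: [-0.9, 2.4, 2.3]
gripper_width: 29.2
gripper_force: 20.0
[ 464.91966086 -246.53693669  132.47823631] [-0.92789177  2.36405205  2.26732469] [0.63849341 0.16842065 0.00867409]
```

View pics/i.png

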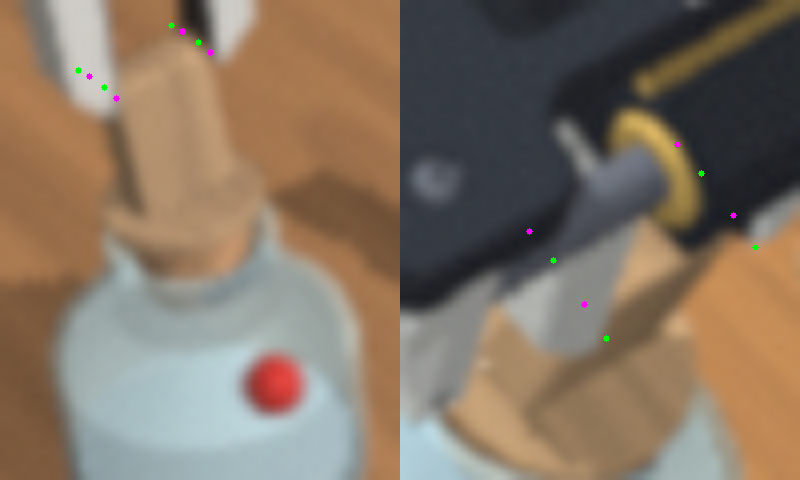

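The stopper leans well to the far side: the tab's top is at about (170,40) in the scene crop and (715,240) in the side crop. I'll push 2.5 mm more for margin, return to centre so it is upright, and then lift.

```bash
python3 -m jog '[{"dx":-0.006,"dy":0,"dz":0,"yaw":0,"grip":1},{"dx":-0.013,"dy":0,"dz":0.001,"yaw":0,"grip":1},{"dx":-0.013,"dy":0,"dz":0.001,"yaw":0,"grip":1},{"dx":-0.013,"dy":0,"dz":0.001,"yaw":0,"grip":1}]'; python3 -m jog '[{"dx":0.015,"dy":0,"dz":-0.002,"yaw":0,"grip":1},{"dx":0.03,"dy":0,"dz":-0.004,"yaw":0,"grip":1},{"dx":0.045,"dy":0,"dz":-0.005,"yaw":0,"grip":1},{"dx":0.063,"dy":0,"dz":-0.005,"yaw":0,"grip":1},{"dx":0.063,"dy":0,"dz":-0.005,"yaw":0,"grip":1}]'; python3 -m jog '[{"dx":0,"dy":0,"dz":-0.02,"yaw":0,"grip":1},{"dx":0,"dy":0,"dz":-0.05,"yaw":0,"grip":1},{"dx":0,"dy":0,"dz":-0.15,"yaw":0,"grip":1},{"dx":0,"dy":0,"dz":-0.3,"yaw":0,"grip":1},{"dx":0,"dy":0,"dz":-0.4,"yaw":0,"grip":1},{"dx":0,"dy":0,"dz":-0.4,"yaw":0,"grip":1}]'
```

```text
time_s: 7.5
position: [465.2, -249.4, 132.4]
tcp_rot: [0.72, 0.694, -0.0, 0.0]
ft_force: [-1.1, 1.7, 0.8]
gripper_width: 29.4
gripper_force: 20.0
time_s: 8.0
position: [466.3, -236.9, 133.8]
tcp_rot: [0.72, 0.694, -0.0, 0.001]
ft_force: [-0.6, -2.0, 2.1]
gripper_width: 29.4
gripper_force: 20.0
time_s: 8.6
position: [467.5, -236.6, 216.3]
tcp_rot: [0.72, 0.694, 0.002, 0.002]
ft_force: [0.4, -0.1, -1.1]
gripper_width: 29.4
gripper_force: 20.0
```

```bash
python3 -m jog '[{"dx":1,"dy":0.4,"dz":0,"yaw":0,"grip":1},{"dx":1,"dy":0.4,"dz":0,"yaw":0,"grip":1},{"dx":1,"dy":0.4,"dz":0,"yaw":0,"grip":1},{"dx":1,"dy":0.4,"dz":0,"yaw":0,"grip":1},{"dx":1,"dy":0.4,"dz":0,"yaw":0,"grip":1},{"dx":1,"dy":0.4,"dz":0,"yaw":0,"grip":1}]'; python3 -m jog '[{"dx":0.08,"dy":0.05,"dz":0.15,"yaw":0,"grip":1},{"dx":0.08,"dy":0.05,"dz":0.35,"yaw":0,"grip":1},{"dx":0.08,"dy":0.05,"dz":0.55,"yaw":0,"grip":1},{"dx":0.08,"dy":0.05,"dz":0.65,"yaw":0,"grip":1},{"dx":0.08,"dy":0.05,"dz":0.69,"yaw":0,"grip":1},{"dx":0.08,"dy":0.05,"dz":0.7,"yaw":0,"grip":1},{"dx":0.08,"dy":0.05,"dz":0.7,"yaw":0,"grip":1}]'
```

```text
time_s: 9.2
position: [553.2, -35.1, 211.8]
tcp_rot: [0.718, 0.696, -0.0, -0.002]
ft_force: [0.2, -1.2, -0.5]
gripper_width: 29.2
gripper_force: 20.0
time_s: 9.9
position: [564.2, -25.3, 74.3]
tcp_rot: [0.721, 0.693, 0.0, 0.001]
ft_force: [-0.7, 0.2, 0.3]
gripper_width: 29.1
gripper_force: 20.0
```

```bash
for i in 1; do python3 -m jog '[{"dx":0,"dy":0,"dz":0.015,"yaw":0,"grip":1},{"dx":0,"dy":0,"dz":0.025,"yaw":0,"grip":1},{"dx":0,"dy":0,"dz":0.025,"yaw":0,"grip":1}]'; done; python3 -m jog '[{"dx":0,"dy":0,"dz":0.01,"yaw":0,"grip":1},{"dx":0,"dy":0,"dz":0.01,"yaw":0,"grip":1}]'
python3 - <<'E'
from h import *
b=snapshot("side");a=snapshot("scene")
z=lambda i,x,y:cv2.resize(i[y:y+120,x:x+80],None,fx=5,fy=5,interpolation=cv2.INTER_CUBIC)
cv2.imwrite("pics/j.png",np.hstack([z(a,205,190),z(b,285,165)]));print(state()["ft_force"])
E
```

```text
time_s: 10.2
position: [564.0, -23.9, 68.9]
tcp_rot: [0.72, 0.694, 0.0, 0.0]
ft_force: [0.7, 1.0, -0.1]
gripper_width: 29.4
gripper_force: 20.0
time_s: 10.4
position: [564.4, -23.7, 67.3]
tcp_rot: [0.72, 0.694, 0.001, 0.0]
ft_force: [0.1, 0.0, 3.6]
gripper_width: 29.7
gripper_force: 20.0
[-0.84231818  0.42475127  5.64661421]
```

View pics/j.png

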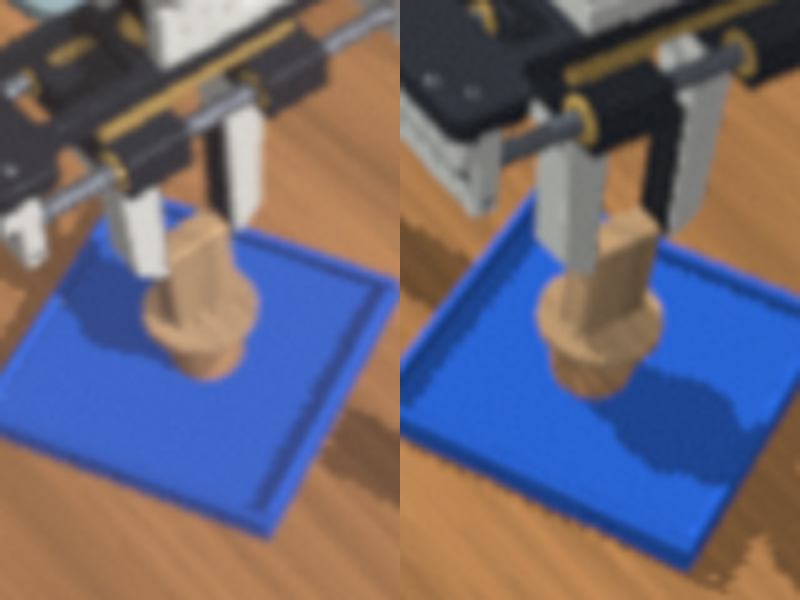

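The foot rests on the tray floor near its middle, at about (208,375) in the scene crop and (590,392) in the side crop. It stands upright with about 5 N of contact. Release and retreat.

```bash
python3 -m jog '[{"dx":0,"dy":0,"dz":0,"yaw":0,"grip":0},{"dx":0,"dy":0,"dz":0,"yaw":0,"grip":-0.3},{"dx":0,"dy":0,"dz":0,"yaw":0,"grip":-0.6},{"dx":0,"dy":0,"dz":0,"yaw":0,"grip":-1},{"dx":0,"dy":0,"dz":0,"yaw":0,"grip":-1},{"dx":0,"dy":0,"dz":0,"yaw":0,"grip":-1},{"dx":0,"dy":0,"dz":0,"yaw":0,"grip":-1}]'; python3 -m jog '[{"dx":0,"dy":0,"dz":-0.1,"yaw":0,"grip":-1},{"dx":0,"dy":0,"dz":-0.3,"yaw":0,"grip":-1},{"dx":0,"dy":0,"dz":-0.5,"yaw":0,"grip":-1},{"dx":0,"dy":0,"dz":-0.7,"yaw":0,"grip":-1},{"dx":0,"dy":0,"dz":-0.7,"yaw":0,"grip":-1},{"dx":0,"dy":0,"dz":-0.7,"yaw":0,"grip":-1}]'
python3 - <<'E'
from h import *
b=snapshot("side");D=get_calibration("side")
m=cv2.inRange(cv2.cvtColor(b,cv2.COLOR_BGR2HSV),(3,60,90),(22,200,255))[195:248,300:345]  # wood colour within the tray area
n,l,st,ce=cv2.connectedComponentsWithStats(m);print(st[1:][st[1:,4]>30],ce[1:][st[1:,4]>30]+[300,195])
for z in(5,32,58,80):print(z,proj(D,[564.4,-23.7,z]))
E
```

```text
time_s: 11.2
position: [563.8, -24.0, 66.4]
tcp_rot: [0.72, 0.694, -0.0, -0.0]
ft_force: [-0.2, -0.1, -0.6]
gripper_width: 81.1
gripper_force: 0.0
time_s: 11.8
position: [564.1, -23.9, 207.2]
tcp_rot: [0.72, 0.694, 0.001, 0.0]
ft_force: [-0.7, 0.6, -0.8]
gripper_width: 93.1
gripper_force: 0.0
[[   0    0   45   49 1204]] [[323.83554817 213.75      ]]
5 [325.02617515 239.18440152]
32 [326.32561979 229.52521963]
58 [327.63529911 219.74975379]
80 [328.790888   211.09053356]
```

```bash
python3 - <<'E'
from h import *
b=snapshot("side").astype(int)
for r in range(204,248,4):
  m=b[r,300:350,2]>b[r,300:350,0]; print(r,''.join('#' if v else '.' for v in m))
E
```

```text
204 ##########.........###############################
208 #######..................#########################
212 ####..............#################...############
216 #................#################.............###
220 .................################.................
224 .............######################...............
228 ............########################..............
232 .............#######################..............
236 ...............#################..................
240 ................##############....................
244 ..................................................
```

The stopper is upright and free: tab, flange and plug are stacked symmetrically in the tray.

```bash
python3 -c "
from plant import *
print(close_job())"
```

```text
the job is handed in; nothing more can be done
None
```

I rocked the wooden-gripped stopper both ways, lifted it out and stood it upright near the middle of the blue tray, released; the black stopper was never touched, and the job is handed in (no verdict came back).

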